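# Charge the CO2 dosing pump

### The job

Charge the CO2 doser for knocking out the insects in a jar: turn the regulator knob until its pointer line stands at the long mark of the scale, then push the knob straight down to lock it. Then take the pump's grip, draw the sprung rod out until the ring engraved on it stands at the mouth of the barrel, and finish while still holding it there. Leave the jars, dish and spoon where they are.

Things in the scene. Friction and masses are not known exactly. Their poses are not given: they have to be found in the camera images.
- knob_top (a point): centre of the top face of the black fluted round regulator knob: 42 mm across, 34 mm tall, axis vertical, top 140 mm above the bench while unlocked, 134 mm when locked. The point turns with it: x points level along the bright pointer line on the top, z up. Nothing within 80 mm of the knob's axis is higher than the scale collar below it; a gauge (near side) and CO2 cartridge (far side) sit lower.
- scale_mark (a point): middle of the one long, broad mark on the flat round scale collar (72 mm across, its top 99 mm above the bench, fixed) under the knob, 29.5 mm from the knob's axis; the ten other marks are short and thin, 0.3 rad apart. The pointer line must point at the long mark.
- knob (a joint): turn of the knob in rad, 0 to 3.0, growing clockwise seen from above; it is 2.1 when the pointer line points at the long mark; it starts between 0.65 and 1.55 and stays where it is left. Turning takes about 0.06 N m.
- knob_lock (a joint): how far the knob is pushed down, in m: 0 standing up (unlocked, as at the start), 0.006 fully down on its stop (locked). It slides at about 6 N and stays where it is left.
- rod_grip (a point): centre of the round grip on the end of the pump's rod: a level cylinder 26 mm thick, 38 mm long, 55 mm above a clear bench, with a flange 38 mm across and 6 mm thick at its outer end. The point's y axis points along the rod into the barrel (so the rod pulls out along -y), z up. At rest it is 41 mm from the barrel's mouth; 22 mm of bare 12 mm rod shows between.
- barrel_mouth (a point): centre of the end face of the barrel's front cap (40 mm across), out of which the rod comes, 55 mm above the bench; axes as rod_grip. Barrel and regulator stand in line, fixed on an aluminium plate 110 x 285 mm; the knob is 234 mm behind this face.
- rod (a joint): how far the rod is drawn out, in m: 0 at rest, hard stop at 0.085. A dark engraved ring 4 mm wide goes round the rod; it is hidden in the barrel at rest and its middle is at the mouth at 0.060. An inner spring pulls the rod back in: about 6 N at rest, 13 N at the ring. Let go, it runs back.
- jar_tall: bystander: closed glass jar with a white lid, 72 mm across, 119 mm tall, origin at the centre of its underside
- jar_low: bystander: closed glass jar with a white lid, 68 mm across, 84 mm tall, origin at the centre of its underside
- dish: bystander: clear lidded culture dish, 92 mm across, 16 mm tall, origin at the centre of its underside
- spoon: bystander: steel spoon 160 mm long in the red sorting tray (360 x 270 mm, rim 29 mm high) on the left of the bench

How it is judged:
By the outcome, as a careful person would: the job done as asked, in the order asked, and still so for the second after the job is handed in, while the arm keeps its last pose, push and grip.
It also fails if it takes over 51 s, if anything falls off the work surface, if the arm or the gripper's body presses on something with over 40 N, if the wrist force passes 120 N, or if a joint passes its speed limit or range.

### The arm

A 7-joint arm with a two-finger parallel gripper is mounted at the origin on the work surface. World frame = base frame: x ahead of the robot, y to its left, z up, the work surface at z = 0. Lengths are in m, angles in rad, forces in N, time in s.
With the tool pointing down it reaches from about 0.4 to 0.875 m from the base axis. Payload 19.3 kg.
Tool frame: the origin (TCP) lies between the finger pads; the fingertips stand 22 mm ahead of it and the grasp point (between the pads) lies 3 mm ahead of it; z points along the fingers, y is the line along which they close (so a half turn about z gives the same grasp; the last joint's range is limited). The gripper opens to 85 mm and grips with 20 to 120 N. Pads are 22 mm wide; open, the fingers measure 114 mm over their backs; the gripper's body (76 mm by 85 mm) begins 54 mm behind the grasp point. The pads swing forward as they close: fully open they stand 13 mm farther back than shut.
Start: joints at [1.191, 0.521, -0.036, 1.599, 0.021, 1.021, -0.113], TCP at [0.191, -0.595, 0.253] pointing down, gripper open.
Joint ranges: [-2.91, 2.91], [-0.3, 2.13], [-1.5, 1.42], [0.17, 2.43], [-1.26, 4.41], [0.16, 1.93], [-2.52, 2.52]. Speed limits (rad/s): [1.89, 1.89, 2.39, 2.39, 3.01, 3.01, 3.01].

### API

Orientations are given as a rotation vector (axis times angle).
In Python, from workcell import bot gives the robot as it stands.
- The arm moves only by the tool send_rows, never from a script. Its argument "moves" is a list of rows, each an object with "travel": the shift along the tool's x, y, z in mm, a list of three; "yaw": the turn about the tool's z in degrees; "hand": the gripper's target within -1 to 1 (fully open at 1, half-way at 0, shut at -1). In form: [{"travel": [x, y, z], "yaw": yaw, "hand": hand}, ...]. A call has exactly 10 rows; each row shifts and turns the commanded pose from where the row before left it, along the tool's axes as they then stand; what a row does not reach is not made up. A row lasts 1/8 s, in which the tool goes at most 62.5 mm and 10.7 degrees, less where a joint would pass 70% of its speed; a pose out of reach is approached as far as the arm can. A call is refused whole if a number of a shift passes 62.5 or a number of a turn 10.7, either way. A call with a gripper value outside its range is refused whole. The fingers move at their own pace and stop on an object; "grip_force" is the grip in N (left out, the last holds). Time passes only in rows, so rows that do not move let the fingers close, or fill a call up. It gives the time, the measured TCP pose, the force, the opening and the grip force at its end, in the units of the state.
- bot.get_state(): the state, without advancing time (a new reading comes with each control period).
- bot.grab_frame(name): name is "scene" or "top" or "wrist"; returns the picture (480x640x3 uint8, red, green, blue); there is no depth.
- bot.camera_info(name): a dict with "mtx" (3x3 intrinsics, pixels), "rvec" (rotation vector, rad) and "tvec" (3), from world to camera coordinates, as OpenCV has them. Camera axes: x right, y down, z forward; pixel columns grow to the right and rows downward; lengths in m; the calibration is good to about 2 mm. A picture is of the moment at which its call begins: read the wrist's pose just before it. camera_info takes no time and is no camera call; for the wrist camera it gives the pose at the moment of the call.
- bot.hand_in(): hands the job in; it is judged then, once.
The state is a dict: "time": time; "joints": joint angles; "dq": joint speeds; "tau": joint torques, N m; "eef_pos": TCP position; "ee_rot": TCP orientation; "wrist_force": force on the tool from outside, world axes, zero at the start; "moment": the same for the moment, N m; "width": opening from 0.0 (shut) to 1.0 (fully open); "grip_force": force on a finger pad.
Only numpy, scipy, OpenCV 4.12 (cv2) and the standard library are available. Lean on these libraries where they do the work, as an engineer would, in place of code of your own. Each camera call takes 0.05 s, during which the arm holds its last target. There are 200 camera calls.

## Working session

There is one attempt and no reset: what is moved stays moved. The work goes in short steps, Python scripts to look and compute and a tool call to move; the robot and the scene stay as the last step left them, time stands still between calls to the robot, and variables do not carry over. Pictures are saved under pics/ and viewed, at most 10 in all, crops included, and the job is handed in when it is done.

Besides the shell and the picture viewer there is one more tool, called after ">>>" as name(argument=value, ...), one argument or row to a line, values as JSON. send_rows: Moves the arm, as the interface text tells. Its arguments: {"type":"object","properties":{"moves":{"type":"array","items":{"type":"object","properties":{"travel":{"type":"array","items":{"type":"number"}},"yaw":{"type":"number"},"hand":{"type":"number"}}}},"grip_force":{"type":"number"}},"required":["moves"]}

```bash
mkdir -p pics; python3 - <<'E'
from workcell import bot
import cv2
s=bot.get_state();print(s['time'],s['eef_pos'],s['ee_rot'],s['width'])
for n in("scene","top"):
    f=bot.grab_frame(n);cv2.imwrite(f"pics/{n}0.png",f[:,:,::-1])
    print(n,bot.camera_info(n))
E
```

```text
0.0 [ 0.19042395 -0.59495362  0.25273152] [-3.10286485e+00 -4.84443858e-01  3.70855027e-04] 1.0011204387860755
scene {'mtx': array([[514.94473973,   0.        , 311.55260328],
       [  0.        , 514.94473973, 242.4945551 ],
       [  0.        ,   0.        ,   1.        ]]), 'rvec': array([ 1.7878111 ,  1.59631147, -0.70192861]), 'tvec': array([-0.11146927, -0.27360619,  1.70806036])}
top {'mtx': array([[482.09295492,   0.        , 325.69765221],
       [  0.        , 482.09295492, 240.90138299],
       [  0.        ,   0.        ,   1.        ]]), 'rvec': array([ 2.17348397, -2.18569767,  0.10950605]), 'tvec': array([0.01687229, 0.56328401, 1.2069646 ])}
```

View pics/top0.png

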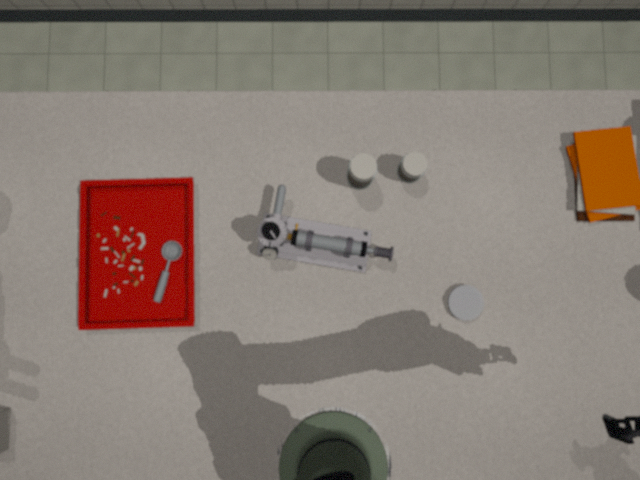

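View pics/scene0.png

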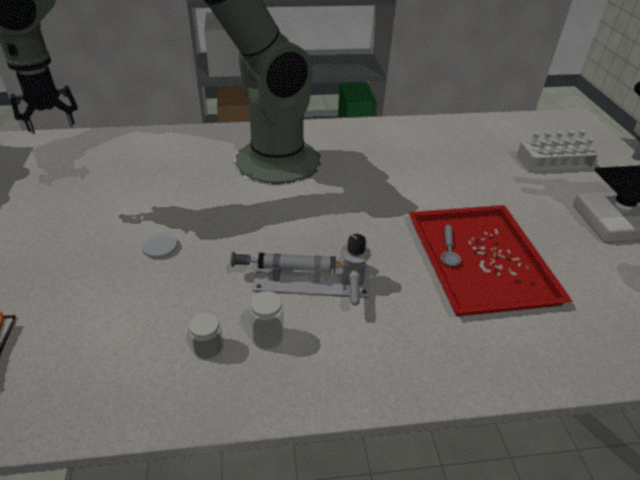

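The top view shows the knob at about (271,231), the grip end at about (385,253) and the jars at (363,170) and (413,165). The pump lies roughly along the world y axis.

```bash
cat > h.py <<'E'
import numpy as np, cv2
from workcell import bot
from scipy.spatial.transform import Rotation as R
def cast(ci,px,z):
    Rm=cv2.Rodrigues(np.array(ci['rvec']))[0];t=np.array(ci['tvec']).ravel()
    d=Rm.T@np.linalg.inv(ci['mtx'])@np.array([*px,1.]);c=-Rm.T@t
    return c+d*(z-c[2])/d[2]
def proj(ci,P):
    return cv2.projectPoints(np.array(P,float).reshape(-1,3),np.array(ci['rvec']),np.array(ci['tvec']),ci['mtx'],None)[0].reshape(-1,2)
def tool():
    s=bot.get_state();return s,R.from_rotvec(s['ee_rot']).as_matrix()
E
python3 - <<'E'
from h import *
c=bot.camera_info('top')
for n,p,z in(('knob',(271,231),.14),('grip',(383,253),.055),('flange',(392,254),.055),('mouth',(366,250),.055),('capback',(312,240),.055),('jar1',(363,165),.119),('jar2',(413,162),.084),('dish',(465,302),.016)):print(n,cast(c,p,z).round(4))
s,T=tool();print(T.round(3))
w=bot.camera_info('wrist');Rm=cv2.Rodrigues(w['rvec'])[0];cc=-Rm.T@w['tvec']
print('cam in tool',T.T@(cc-s['eef_pos']),'\n',(Rm@T).round(3),w['mtx'])
E
```

```text
knob [0.5767 0.1416 0.14  ]
grip [ 0.5297 -0.1286  0.055 ]
flange [ 0.5271 -0.151   0.055 ]
mouth [ 0.5374 -0.0863  0.055 ]
capback [0.5631 0.0482 0.055 ]
jar1 [ 0.7371 -0.0759  0.119 ]
jar2 [ 0.7531 -0.203   0.084 ]
dish [ 0.4057 -0.3412  0.016 ]
[[ 0.952  0.305 -0.   ]
 [ 0.305 -0.952  0.001]
 [-0.    -0.001 -1.   ]]
cam in tool [ 0.08112317 -0.0010558  -0.11975286] 
 [[ 0.001  1.    -0.   ]
 [-0.949  0.    -0.316]
 [-0.316  0.001  0.949]] [[383.49190977   0.         323.31079456]
 [  0.         383.49190977 242.36682154]
 [  0.           0.           1.        ]]
```

>>> send_rows(
  moves=[
    {"travel":[29.6,-29.2,0],"yaw":0,"hand":1},
    {"travel":[29.6,-29.2,0],"yaw":0,"hand":1},
    {"travel":[29.6,-29.2,0],"yaw":0,"hand":1},
    {"travel":[29.6,-29.2,0],"yaw":0,"hand":1},
    {"travel":[29.6,-29.2,0],"yaw":0,"hand":1},
    {"travel":[29.6,-29.2,0],"yaw":0,"hand":1},
    {"travel":[29.6,-29.2,0],"yaw":0,"hand":1},
    {"travel":[29.6,-29.2,0],"yaw":0,"hand":1},
    {"travel":[29.6,-29.2,0],"yaw":0,"hand":1},
    {"travel":[29.6,-29.2,0],"yaw":0,"hand":1},
  ],
  grip_force=40,
)

```text
time: 1.35
eef_pos: [0.3838, -0.2257, 0.2532]
ee_rot: [-3.104, -0.484, 0.0]
wrist_force: [0.5, -0.8, 0.4]
width: 1.002
grip_force: 0.0
```

>>> send_rows(
  moves=[
    {"travel":[29.6,-29.2,0],"yaw":0,"hand":1},
    {"travel":[29.6,-29.2,0],"yaw":0,"hand":1},
    {"travel":[29.6,-29.2,0],"yaw":0,"hand":1},
    {"travel":[29.6,-29.2,0],"yaw":0,"hand":1},
    {"travel":[29.6,-29.2,0],"yaw":0,"hand":1},
    {"travel":[29.6,-29.2,0],"yaw":0,"hand":1},
    {"travel":[29.6,-29.2,0],"yaw":0,"hand":1},
    {"travel":[29.6,-29.2,0],"yaw":0,"hand":1},
    {"travel":[29.6,-29.2,0],"yaw":0,"hand":1},
    {"travel":[29.6,-29.2,0],"yaw":0,"hand":1},
  ],
)

```text
time: 2.6
eef_pos: [0.5767, 0.1426, 0.253]
ee_rot: [3.104, 0.485, -0.001]
wrist_force: [-0.0, -0.3, 0.9]
width: 0.997
grip_force: 0.0
```

```bash
python3 - <<'E'
from h import *
s,T=tool();f=bot.grab_frame('wrist');c=bot.camera_info('wrist')
cv2.imwrite('pics/w1.png',f[:,:,::-1]);print(s['time'],s['eef_pos'],s['ee_rot'],s['joints'].__repr__())
p=proj(c,[.5767,.1416,.14])[0];print(p,proj(c,[[.5767,.1416,.099]]))
x,y=p.astype(int);x0=max(0,x-120);y0=max(0,y-110);print(x0,y0)
cv2.imwrite('pics/w1c.png',cv2.resize(f[y0:y0+200,x0:x0+240,::-1],None,fx=3,fy=3,interpolation=cv2.INTER_CUBIC))
E
```

```text
2.6 [0.57672738 0.14256509 0.25302889] [ 3.10384863e+00  4.84500108e-01 -7.88326125e-04] array([-0.10624625,  0.48891262, -0.33522585,  1.67230855,  0.1833004 ,
        1.01188944, -1.7637945 ])
[334.19252974 252.23266929] [[332.84479418 233.56356374]]
214 142
```

View pics/w1c.png

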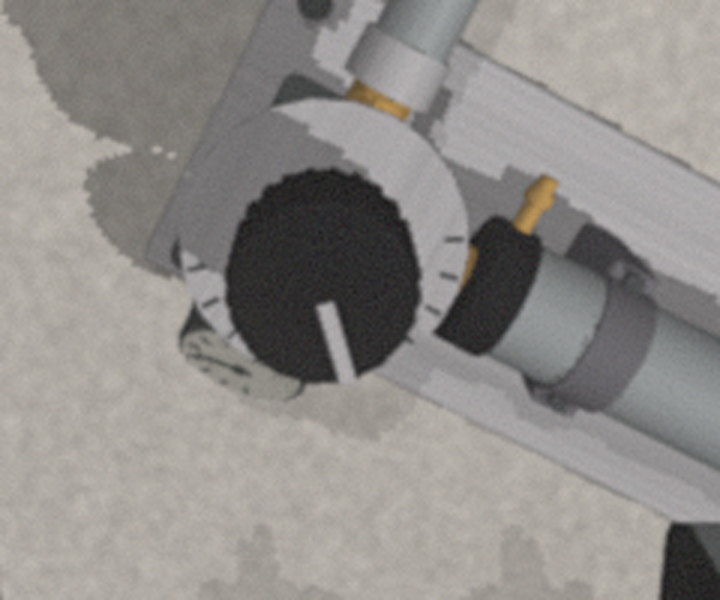

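The crop shows the pointer running from (323,305) to (348,378). The right-hand marks are at (455,240), (450,276), (433,310) and (408,342), the left-hand ones at (237,337), (210,302) and (197,268). The long mark is hidden behind the knob.

```bash
python3 - <<'E'
from h import *
from scipy.optimize import least_squares
c=bot.camera_info('wrist');o=lambda u,v:((u+.5)/3-.5+214,(v+.5)/3-.5+142)
M=np.array([cast(c,o(*p),.099)[:2] for p in [(455,240),(450,276),(433,310),(408,342),(237,337),(210,302),(197,268)]])
v=np.array([0,.3,.6,.9,2.4,2.7,3.0])
# angle clockwise: pos = c + r*(cos(a0-v), sin(a0-v))
f=lambda q:np.r_[q[0]+q[2]*np.cos(q[3]-v)-M[:,0],q[1]+q[2]*np.sin(q[3]-v)-M[:,1]]
b=min((least_squares(f,[.577,.142,.03,a]) for a in(-3,-1.5,0,1.5)),key=lambda b:b.cost)
print(b.x,(b.fun*1e3).round(1))
a=cast(c,o(325,305),.14)[:2];e=cast(c,o(346,378),.14)[:2];d=e-a;ang=np.arctan2(d[1],d[0]);print('ptr',a,e,ang,np.linalg.norm(e-a))
d2=e-b.x[:2];print('knob',(b.x[3]-ang)%(2*np.pi),'via centre',(b.x[3]-np.arctan2(*d2[::-1]))%(2*np.pi),np.linalg.norm(d2))
print('plate dir az should be',b.x[3])
s,T=tool();print('yaw x az',np.arctan2(T[1,0],T[0,0]),'tool delta mm',1e3*T.T@(np.r_[b.x[:2],.132]-s['eef_pos']))
E
```

```text
[ 0.58139723  0.1517848   0.03229959 -1.20894127] [-0.  -0.4 -0.2  0.9  0.7 -0.5 -0.4 -0.1 -0.2 -0.3  0.2  0.8 -0.4 -0.1]
ptr [0.58002137 0.15094324] [0.56547614 0.14141905] -2.561851987015773 0.017386032055044343
knob 1.3529107197683734 via centre 1.3555243802788963 0.018998156141307426
plate dir az should be -1.2089412672473996
yaw x az 0.31384764276706484 tool delta mm [  4.41307785  -2.12504355 120.90177695]
```

>>> send_rows(
  moves=[
    {"travel":[4,-3,0],"yaw":-7,"hand":1},
    {"travel":[0,0,5],"yaw":-7,"hand":1},
    {"travel":[0,0,10],"yaw":-7,"hand":1},
    {"travel":[0,0,10],"yaw":-7,"hand":1},
    {"travel":[0,0,10],"yaw":-7,"hand":1},
    {"travel":[0,0,10],"yaw":-7,"hand":1},
    {"travel":[0,0,5],"yaw":-7,"hand":1},
    {"travel":[0,0,0],"yaw":-7,"hand":1},
    {"travel":[0,0,0],"yaw":-6,"hand":1},
    {"travel":[0,0,0],"yaw":0,"hand":1},
  ],
)

```text
time: 3.9
eef_pos: [0.5791, 0.1453, 0.203]
ee_rot: [-2.411, -2.013, 0.001]
wrist_force: [0.5, -0.4, -0.2]
width: 0.998
grip_force: 0.0
```

```bash
python3 - <<'E'
from h import *
for i in range(2): s,T=tool();c=bot.camera_info('wrist');f=bot.grab_frame('wrist');print(s['eef_pos'],np.arctan2(T[1,0],T[0,0]),s['dq'].round(2))
np.savez('w2.npz',**c,pos=s['eef_pos'],T=T)
print(s['joints'],proj(c,[[.5803,.146,.14],[.5803,.146,.099]]))
cv2.imwrite('pics/w2.png',cv2.resize(f[130:330,190:430,::-1],None,fx=3,fy=3,interpolation=cv2.INTER_CUBIC))
E
```

```text
[0.57907815 0.14527314 0.2029942 ] 1.3911023264755307 [-0.01 -0.01  0.01 -0.   -0.01 -0.   -0.06]
[0.57914018 0.14527979 0.20307396] 1.3892720777466898 [-0.01 -0.01  0.01 -0.   -0.   -0.   -0.01]
[ 0.0502926   0.58879163 -0.57624726  1.70365879  0.37735675  0.96252826
 -0.84953898] [[326.68624172 279.32464604]
 [326.13058235 252.34784798]]
```

View pics/w2.png

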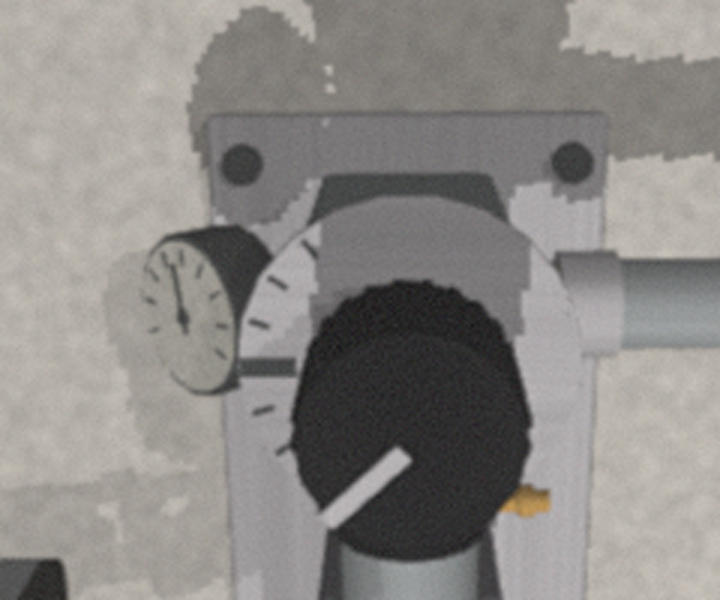

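The long mark is in view at (267,367). The short marks are at (310,248), (277,282), (259,323), (263,410) and (285,449), and the pointer runs from (405,455) to (328,522).

```bash
python3 - <<'E'
from h import *
from scipy.optimize import least_squares
c=dict(np.load('w2.npz'));o=lambda u,v:((u+.5)/3-.5+190,(v+.5)/3-.5+130)
M=np.array([cast(c,o(*p),.099)[:2] for p in [(310,248),(277,282),(259,323),(267,367),(263,410),(285,449)]])
v=np.array([3,2.7,2.4,2.1,1.8,1.5]);r=np.array([1,1,1,0,1,1])
f=lambda q:np.r_[q[0]+np.where(r,q[2],.0295)*np.cos(q[3]-v)-M[:,0],q[1]+np.where(r,q[2],.0295)*np.sin(q[3]-v)-M[:,1]]
b=least_squares(f,[.580,.146,.031,-1.2]);print(b.x,(b.fun*1e3).round(1))
# knob top circle: left 292,right 530 at widest row ~445 ; bottom row 561
L,Rr,B=[cast(c,o(*p),.14)[:2] for p in((292,440),(531,440),(410,561))]
print('knob top mid',(L+Rr)/2,np.linalg.norm(L-Rr),'bottom',B)
a=cast(c,o(405,455),.14)[:2];e=cast(c,o(328,522),.14)[:2];d=e-a;ang=np.arctan2(d[1],d[0])
print('ptr',a,e,'knob',(b.x[3]-ang)%6.2832)
for C in (b.x[:2],):
  g=M[3]-C;print('mark az',np.arctan2(g[1],g[0]),'needed cw deg',np.degrees((ang-np.arctan2(g[1],g[0]))%6.2832))
  print('delta',1e3*c['T'].T@(np.r_[C,.132]-c['pos']))
E
```

```text
[ 0.58053646  0.14628991  0.0323427  -1.21709481] [-0.1  0.1 -0.   0.1 -0.  -0.1  0.1 -0.1 -0.1 -0.1 -0.   0.2]
knob top mid [0.58067415 0.14764749] 0.04126180293267614 bottom [0.57623975 0.12451672]
ptr [0.5790647  0.14506852] [0.5633447  0.13478686] knob 1.345280980219927
mark az 2.963972460220184 needed cw deg 43.364411170488786
delta [ 1.24913929  1.22473648 71.07332341]
```

>>> send_rows(
  moves=[
    {"travel":[1.2,1.2,8],"yaw":0,"hand":1},
    {"travel":[0,0,12],"yaw":0,"hand":1},
    {"travel":[0,0,12],"yaw":0,"hand":1},
    {"travel":[0,0,12],"yaw":0,"hand":1},
    {"travel":[0,0,12],"yaw":0,"hand":1},
    {"travel":[0,0,10],"yaw":0,"hand":1},
    {"travel":[0,0,5],"yaw":0,"hand":0.6},
    {"travel":[0,0,0],"yaw":0,"hand":0.2},
    {"travel":[0,0,0],"yaw":0,"hand":-0.2},
    {"travel":[0,0,0],"yaw":0,"hand":-0.5},
  ],
  grip_force=30,
)

```text
time: 5.25
eef_pos: [0.581, 0.1465, 0.1327]
ee_rot: [2.411, 2.014, 0.001]
wrist_force: [2.7, 0.2, -0.8]
width: 0.48
grip_force: 31.5
```

>>> send_rows(
  moves=[
    {"travel":[0,0,0],"yaw":0,"hand":-1},
    {"travel":[0,0,0],"yaw":0,"hand":-1},
    {"travel":[0,0,0],"yaw":0,"hand":-1},
    {"travel":[0,0,0],"yaw":0,"hand":-1},
    {"travel":[0,0,0],"yaw":0,"hand":-1},
    {"travel":[0,0,0],"yaw":0,"hand":-1},
    {"travel":[0,0,0],"yaw":0,"hand":-1},
    {"travel":[0,0,0],"yaw":0,"hand":-1},
    {"travel":[0,0,0],"yaw":0,"hand":-1},
    {"travel":[0,0,0],"yaw":0,"hand":-1},
  ],
)

```text
time: 6.5
eef_pos: [0.581, 0.1465, 0.1326]
ee_rot: [2.411, 2.014, 0.001]
wrist_force: [5.1, -0.0, 5.7]
width: 0.481
grip_force: 32.1
```

>>> send_rows(
  moves=[
    {"travel":[0,0,0],"yaw":3.3,"hand":-1},
    {"travel":[0,0,0],"yaw":6,"hand":-1},
    {"travel":[0,0,0],"yaw":6,"hand":-1},
    {"travel":[0,0,0],"yaw":6,"hand":-1},
    {"travel":[0,0,0],"yaw":6,"hand":-1},
    {"travel":[0,0,0],"yaw":6,"hand":-1},
    {"travel":[0,0,0],"yaw":6,"hand":-1},
    {"travel":[0,0,0],"yaw":4,"hand":-1},
    {"travel":[0,0,0],"yaw":0,"hand":-1},
    {"travel":[0,0,0],"yaw":0,"hand":-1},
  ],
)

```text
time: 7.75
eef_pos: [0.5816, 0.1462, 0.1326]
ee_rot: [2.984, 0.981, 0.003]
wrist_force: [9.0, -1.6, 2.0]
width: 0.48
grip_force: 32.0
```

```bash
python3 - <<'E'
from h import *
s,T=tool();c=bot.camera_info('wrist');f=bot.grab_frame('wrist');print(s['eef_pos'],np.arctan2(T[1,0],T[0,0]),s['dq'].round(2),s['wrist_force'],s['moment'])
p=proj(c,[[.5805,.1463,.14],[.5805,.1463,.099]]);print(p)
np.savez('w3.npz',**c)
x,y=p[0].astype(int);x0,y0=max(0,x-120),max(0,y-120);print(x0,y0)
cv2.imwrite('pics/w3.png',cv2.resize(f[y0:y0+200,x0:x0+240,::-1],None,fx=3,fy=3,interpolation=cv2.INTER_CUBIC))
E
```

```text
[0.58155343 0.14615046 0.13256211] 0.6355519624909658 [ 0. -0. -0. -0.  0. -0.  0.] [ 9.01061788 -1.59362598  1.99655945] [-0.42641878 -2.01879457 -0.04807984]
[[324.03256732 365.01522805]
 [323.72430251 308.28030156]]
204 245
```

View pics/w3.png

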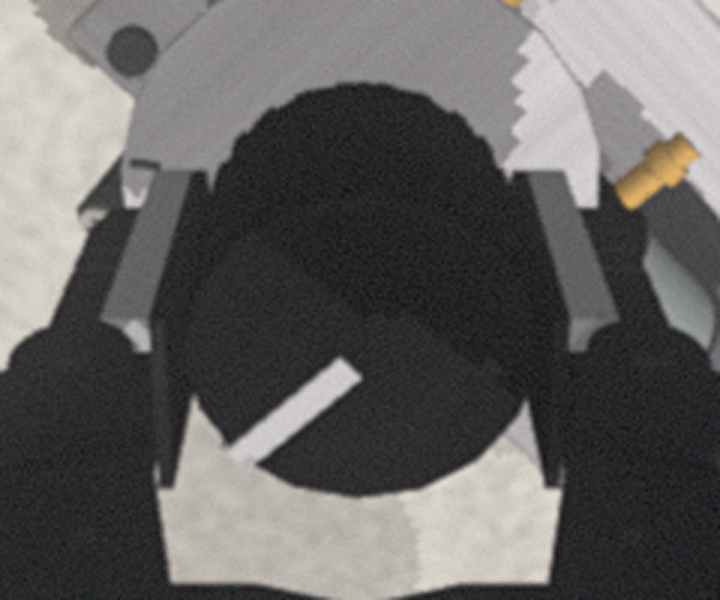

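The pointer runs from (350,368) to (240,455) and the knob is held cleanly between the pads.

```bash
python3 - <<'E'
from h import *
c=dict(np.load('w3.npz'));o=lambda u,v:((u+.5)/3-.5+204,(v+.5)/3-.5+245)
a=cast(c,o(350,368),.14)[:2];e=cast(c,o(240,455),.14)[:2];d=e-a
print(a,e,np.arctan2(d[1],d[0]),(-1.2171-np.arctan2(d[1],d[0]))%6.2832)
d=e-[.5808,.1464];print(np.arctan2(d[1],d[0]))
E
```

```text
[0.57897862 0.1467688 ] [0.561386   0.15005806] 2.9567583676756044 2.109341632324395
2.955352489275784
```

>>> send_rows(
  moves=[
    {"travel":[0,0,1.5],"yaw":0,"hand":-1},
    {"travel":[0,0,1.5],"yaw":0,"hand":-1},
    {"travel":[0,0,1.5],"yaw":0,"hand":-1},
    {"travel":[0,0,1.5],"yaw":0,"hand":-1},
    {"travel":[0,0,1],"yaw":0,"hand":-1},
    {"travel":[0,0,0.5],"yaw":0,"hand":-1},
    {"travel":[0,0,0],"yaw":0,"hand":-1},
    {"travel":[0,0,0],"yaw":0,"hand":-1},
    {"travel":[0,0,0],"yaw":0,"hand":-1},
    {"travel":[0,0,0],"yaw":0,"hand":-1},
  ],
)

```text
time: 9.05
eef_pos: [0.5817, 0.1462, 0.1265]
ee_rot: [2.984, 0.981, 0.004]
wrist_force: [1.2, -4.4, 27.1]
width: 0.482
grip_force: 34.5
```

>>> send_rows(
  moves=[
    {"travel":[0,0,0],"yaw":0,"hand":0.3},
    {"travel":[0,0,0],"yaw":0,"hand":0.6},
    {"travel":[0,0,0],"yaw":0,"hand":0.8},
    {"travel":[0,0,0],"yaw":0,"hand":0.8},
    {"travel":[0,0,-10],"yaw":0,"hand":0.8},
    {"travel":[0,0,-20],"yaw":0,"hand":0.8},
    {"travel":[0,0,-20],"yaw":0,"hand":0.8},
    {"travel":[0,0,-20],"yaw":-5,"hand":0.8},
    {"travel":[0,0,-10],"yaw":-10,"hand":0.8},
    {"travel":[0,0,0],"yaw":-10,"hand":0.8},
  ],
)

```text
time: 10.3
eef_pos: [0.581, 0.1466, 0.2065]
ee_rot: [2.695, 1.612, 0.003]
wrist_force: [0.4, 0.0, 0.1]
width: 0.9
grip_force: 0.0
```

```bash
python3 - <<'E'
from h import *
for i in range(2): s,T=tool();c=bot.camera_info('wrist');f=bot.grab_frame('wrist')
print(s['eef_pos'],np.arctan2(T[1,0],T[0,0]),s['dq'].round(2),s['width'])
p=proj(c,[[.5805,.1463,.134],[.5805,.1463,.099]]);print(p)
np.savez('w4.npz',**c)
x,y=p[0].astype(int);x0,y0=max(0,x-120),max(0,y-140);print(x0,y0)
cv2.imwrite('pics/w4.png',cv2.resize(f[y0:y0+200,x0:x0+240,::-1],None,fx=3,fy=3,interpolation=cv2.INTER_CUBIC))
E
```

```text
[0.58085732 0.14639656 0.20590738] 1.0871022495438045 [-0.03  0.    0.05  0.01 -0.04 -0.02 -0.24] 0.8990774457847029
[[324.27917083 274.2983378 ]
 [324.05643414 252.28996723]]
204 134
```

View pics/w4.png

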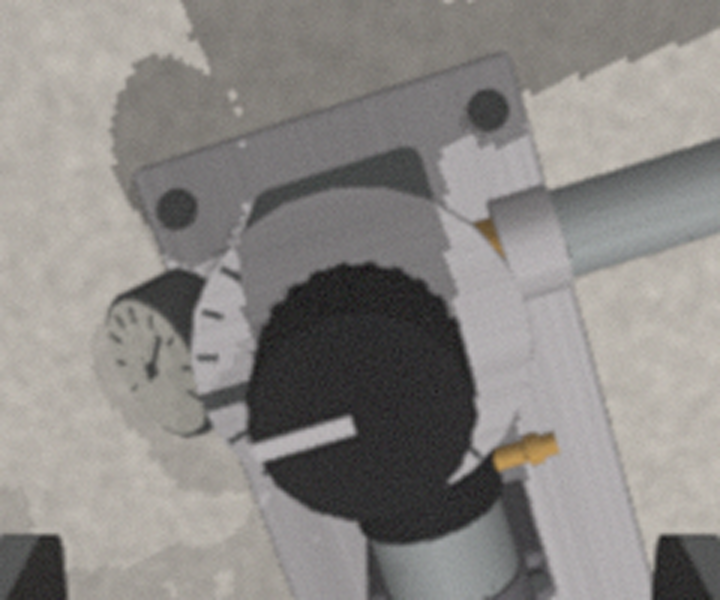

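The pointer runs from (355,425) to (258,452) and the long mark sits at (205,404) to (247,388), about parallel and in line. The plate's holes are at (177,209) and (488,109).

```bash
python3 - <<'E'
from h import *
c=dict(np.load('w4.npz'));o=lambda u,v:((u+.5)/3-.5+204,(v+.5)/3-.5+134)
C=np.array([.5805,.1463])
a,e=[cast(c,o(*p),.134)[:2] for p in((355,425),(258,452))];d=e-a;ang=np.arctan2(d[1],d[0])
m1,m2=[cast(c,o(*p),.099)[:2] for p in((205,405),(247,391))]
g=(m1+m2)/2-C;print('ptr az',ang,np.arctan2(*(e-C)[::-1]),'mark',np.arctan2(g[1],g[0]),np.linalg.norm(g))
h1,h2=[cast(c,o(*p),.01)[:2] for p in((177,209),(488,109))];d=h1-h2;print('plate cross az',np.arctan2(d[1],d[0])-np.pi/2, np.linalg.norm(d))
az=np.arctan2(d[1],d[0])-np.pi/2;u=np.array([np.cos(az),np.sin(az)]);
for sgn in(1,-1):print('mouth',C+sgn*u*.234,'grip',C+sgn*u*.275)
s,T=tool();print(s['eef_pos'],np.arctan2(T[1,0],T[0,0]))
E
```

```text
ptr az 2.9511729724008124 2.962545334234041 mark 2.9781021902585225 0.030199597074081076
plate cross az 1.3994945957978548 0.09036988364959901
mouth [0.62038885 0.37687511] grip [0.62737792 0.41727502]
mouth [ 0.54061115 -0.08427511] grip [ 0.53362208 -0.12467502]
[0.5807348  0.14626539 0.20547947] 1.074767900663197
```

>>> send_rows(
  moves=[
    {"travel":[-25,8.5,0],"yaw":0,"hand":0.8},
    {"travel":[-45,15.2,0],"yaw":0,"hand":0.8},
    {"travel":[-50,17,0],"yaw":0,"hand":0.8},
    {"travel":[-50,17,0],"yaw":0,"hand":0.8},
    {"travel":[-45,15.2,0],"yaw":0,"hand":0.8},
    {"travel":[-30,10.2,10],"yaw":0,"hand":0.8},
    {"travel":[-15.3,5,15],"yaw":-5,"hand":0.8},
    {"travel":[0,0,20],"yaw":-9,"hand":0.8},
    {"travel":[0,0,10],"yaw":-4.6,"hand":0.8},
    {"travel":[0,0,0],"yaw":0,"hand":0.8},
  ],
)

```text
time: 11.65
eef_pos: [0.5332, -0.1243, 0.1494]
ee_rot: [-2.409, -2.014, 0.001]
wrist_force: [1.1, -0.8, -0.9]
width: 0.898
grip_force: 0.0
```

```bash
python3 - <<'E'
from h import *
for i in range(4): s,T=tool();c=bot.camera_info('wrist');f=bot.grab_frame('wrist')
print(s['eef_pos'],np.arctan2(T[1,0],T[0,0]),s['dq'].round(2),s['width'],s['time'])
print(proj(c,[[.5336,-.1247,.055],[.5406,-.0843,.055]]))
np.savez('w5.npz',**c,pos=s['eef_pos'],T=T)
cv2.imwrite('pics/w5.png',f[:,:,::-1])
E
```

```text
[ 0.53383305 -0.12429293  0.15041965] 1.3936726001470083 [ 0.   -0.   -0.    0.    0.   -0.    0.01] 0.9045305467520564 11.8
[[324.02864422 259.41001091]
 [323.71360405 191.79737583]]
```

View pics/w5.png

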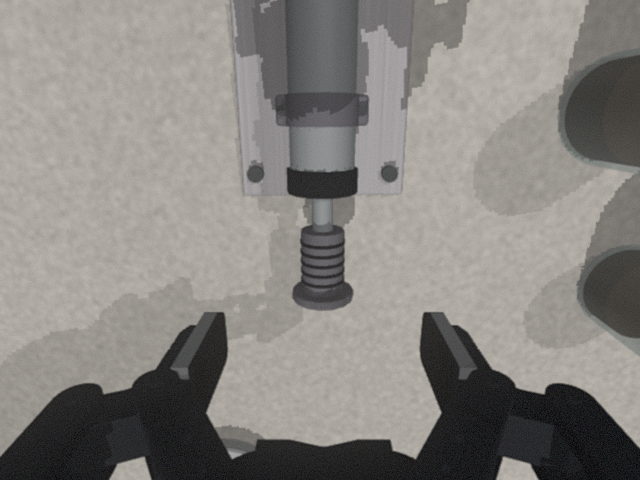

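The grip body spans rows 228–285 at column 322, its flange is at row 293 and the mouth is at about row 192. All of this agrees with the prediction, to within about 1 mm sideways.

>>> send_rows(
  moves=[
    {"travel":[2,-0.7,6],"yaw":0,"hand":0.8},
    {"travel":[0,0,14],"yaw":0,"hand":0.8},
    {"travel":[0,0,18],"yaw":0,"hand":0.8},
    {"travel":[0,0,18],"yaw":0,"hand":0.8},
    {"travel":[0,0,18],"yaw":0,"hand":0.8},
    {"travel":[0,0,12],"yaw":0,"hand":0.8},
    {"travel":[0,0,6.4],"yaw":0,"hand":0.5},
    {"travel":[0,0,0],"yaw":0,"hand":0},
    {"travel":[0,0,0],"yaw":0,"hand":-0.3},
    {"travel":[0,0,0],"yaw":0,"hand":-1},
  ],
  grip_force=70,
)

```text
time: 13.1
eef_pos: [0.5336, -0.1223, 0.0581]
ee_rot: [2.405, 2.02, 0.001]
wrist_force: [-0.3, -0.1, 4.2]
width: 0.281
grip_force: 68.3
```

>>> send_rows(
  moves=[
    {"travel":[0,0,0],"yaw":0,"hand":-1},
    {"travel":[0,0,0],"yaw":0,"hand":-1},
    {"travel":[0,0,0],"yaw":0,"hand":-1},
    {"travel":[0,0,0],"yaw":0,"hand":-1},
    {"travel":[0,0,0],"yaw":0,"hand":-1},
    {"travel":[0,0,0],"yaw":0,"hand":-1},
    {"travel":[0,0,0],"yaw":0,"hand":-1},
    {"travel":[0,0,0],"yaw":0,"hand":-1},
    {"travel":[0,0,0],"yaw":0,"hand":-1},
    {"travel":[0,0,0],"yaw":0,"hand":-1},
  ],
)

```text
time: 14.35
eef_pos: [0.5336, -0.1223, 0.0581]
ee_rot: [2.405, 2.02, 0.001]
wrist_force: [-1.3, 0.4, 5.5]
width: 0.282
grip_force: 68.3
```

>>> send_rows(
  moves=[
    {"travel":[-4,0,0],"yaw":0,"hand":-1},
    {"travel":[-8,0,0],"yaw":0,"hand":-1},
    {"travel":[-10,0,0],"yaw":0,"hand":-1},
    {"travel":[-10,0,0],"yaw":0,"hand":-1},
    {"travel":[-10,0,0],"yaw":0,"hand":-1},
    {"travel":[-8,0,0],"yaw":0,"hand":-1},
    {"travel":[-6,0,0],"yaw":0,"hand":-1},
    {"travel":[-4,0,0],"yaw":0,"hand":-1},
    {"travel":[0,0,0],"yaw":0,"hand":-1},
    {"travel":[0,0,0],"yaw":0,"hand":-1},
  ],
)

```text
time: 15.6
eef_pos: [0.5235, -0.1794, 0.0581]
ee_rot: [-2.404, -2.022, -0.004]
wrist_force: [-0.9, 12.2, 8.1]
width: 0.282
grip_force: 68.4
```

```bash
python3 - <<'E'
from h import *
for i in range(2): s,T=tool();c=bot.camera_info('wrist');f=bot.grab_frame('wrist')
print(s['eef_pos'],np.arctan2(T[1,0],T[0,0]),s['dq'].round(2),s['wrist_force'],s['time'])
print('moved',1e3*T.T@(s['eef_pos']-np.array([.5336,-.1223,.0581])))
p=proj(c,[[.5406,-.0843,.055],[.5406,-.0843,.061]]);print(p)
np.savez('w6.npz',**c)
x,y=p[0].astype(int);x0,y0=max(0,x-90),max(0,y-60);print(x0,y0)
cv2.imwrite('pics/w6.png',cv2.resize(f[y0:y0+150,x0:x0+180,::-1],None,fx=4,fy=4,interpolation=cv2.INTER_CUBIC))
E
```

```text
[ 0.52356595 -0.17944443  0.05812452] 1.3984526236125718 [ 0.  0. -0.  0. -0. -0.  0.] [-1.08651522 12.31155189  8.07362308] 15.65
moved [-58.01843953  -0.08543482  -0.14715214]
[[327.59223602  62.32998378]
 [327.85783809  59.50676771]]
237 2
```

View pics/w6.png

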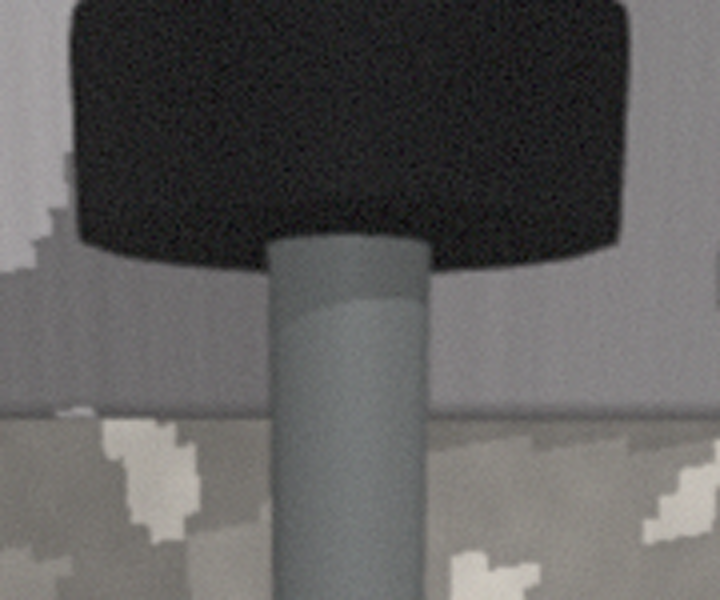

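The rod leaves the mouth at about (350,237) and no ring shows yet. The TCP has moved 58.0 mm, which fits, since the ring's edge should appear at 58 mm.

>>> send_rows(
  moves=[
    {"travel":[-1,0,0],"yaw":0,"hand":-1},
    {"travel":[-1,0,0],"yaw":0,"hand":-1},
    {"travel":[-0.2,0,0],"yaw":0,"hand":-1},
    {"travel":[0,0,0],"yaw":0,"hand":-1},
    {"travel":[0,0,0],"yaw":0,"hand":-1},
    {"travel":[0,0,0],"yaw":0,"hand":-1},
    {"travel":[0,0,0],"yaw":0,"hand":-1},
    {"travel":[0,0,0],"yaw":0,"hand":-1},
    {"travel":[0,0,0],"yaw":0,"hand":-1},
    {"travel":[0,0,0],"yaw":0,"hand":-1},
  ],
)

```text
time: 16.95
eef_pos: [0.5232, -0.1813, 0.0581]
ee_rot: [-2.404, -2.022, -0.004]
wrist_force: [-0.6, 14.0, 7.8]
width: 0.285
grip_force: 68.4
```

```bash
python3 - <<'E'
from h import *
s,T=tool();c=bot.camera_info('wrist');f=bot.grab_frame('wrist')
print(s['eef_pos'],s['wrist_force'],s['time'],'moved',1e3*T.T@(s['eef_pos']-np.array([.5336,-.1223,.0581])))
p=proj(c,[[.5406,-.0843,.055]]);x,y=p[0].astype(int);x0,y0=max(0,x-90),max(0,y-60);print(x0,y0)
g=f.mean(2);print(g[y0+50:y0+85,320:330].mean(1).round(0))
cv2.imwrite('pics/w7.png',cv2.resize(f[y0:y0+150,x0:x0+180,::-1],None,fx=4,fy=4,interpolation=cv2.INTER_CUBIC))
E
```

```text
[ 0.52321774 -0.18132218  0.05810458] [-0.62476021 13.97958867  7.78228684] 16.95 moved [-59.92805907  -0.12089666  -0.14754568]
237 0
[ 26.  24.  32.  45.  54.  52.  53.  54.  53.  58.  79.  99. 101.  98.
  99.  99. 100.  99.  99. 103. 113. 117. 117. 117. 117. 118. 117. 117.
 116. 118. 117. 117. 117. 117. 118.]
```

View pics/w7.png

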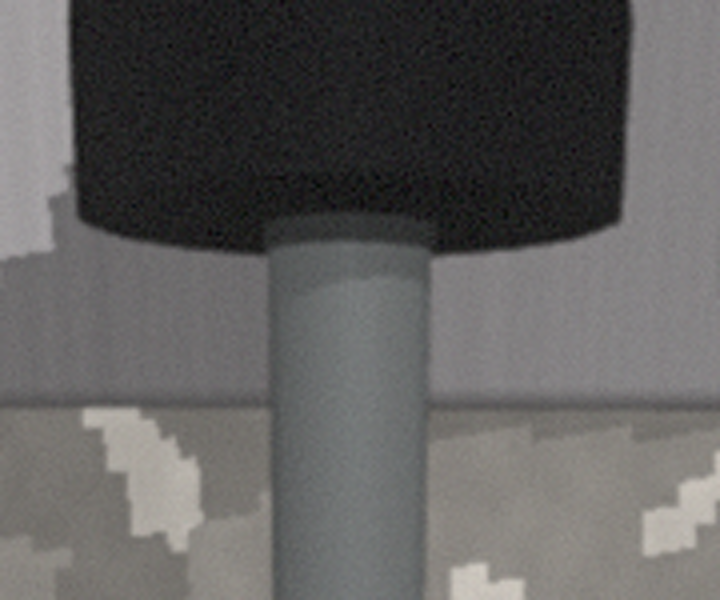

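The engraved ring shows from row 213 to row 242 at the mouth. That is about 2 mm, half its width, so its middle is at the mouth and the grip is still held.

```bash
python3 -c "
from workcell import bot
print(bot.hand_in())"
```

```text
the job is handed in; nothing more can be done
None
```

I turned the knob to the long mark (within about 0.02 rad), pushed it down to its stop, and handed in still holding the rod drawn about 60 mm with the ring's middle at the mouth; robot time was about 17 s and the result wasn't shown to me.

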